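# Line up connector shells by size on the kitting board

## Task

Lay out the four metal connector shells ready for wiring: stand one on each round rubber pad of the white board, flange down and centred on its pad, in order of size along the row, the largest on the pad next to the black knob clamp and the smallest on the pad farthest from it. Do not knock any shell over, and leave the reel of solder where it is.

Things in the scene. Friction and masses are not known exactly. Their poses are not given: they have to be found in the camera images.
- shell_xl: the largest of four loose bare-metal connector shells (each under 0.3 kg), standing flange down on the bench: upright round barrel 44 mm in diameter, overall height 64 mm, square flange 54 x 54 x 4 mm at its foot, brass pins sunk in its open top. Grip the barrel above the flange. Origin at the centre of the flange's underside, z up, x and y square to the flange's sides
- shell_l: the second largest of four loose bare-metal connector shells (each under 0.3 kg), standing flange down on the bench: upright round barrel 36 mm in diameter, overall height 54 mm, square flange 46 x 46 x 4 mm at its foot, brass pins sunk in its open top. Grip the barrel above the flange. Origin at the centre of the flange's underside, z up, x and y square to the flange's sides
- shell_m: the second smallest of four loose bare-metal connector shells (each under 0.3 kg), standing flange down on the bench: upright round barrel 28 mm in diameter, overall height 44 mm, square flange 38 x 38 x 4 mm at its foot, brass pins sunk in its open top. Grip the barrel above the flange. Origin at the centre of the flange's underside, z up, x and y square to the flange's sides
- shell_s: the smallest of four loose bare-metal connector shells (each under 0.3 kg), standing flange down on the bench: upright round barrel 20 mm in diameter, overall height 34 mm, square flange 30 x 30 x 4 mm at its foot, brass pins sunk in its open top. Grip the barrel above the flange. Origin at the centre of the flange's underside, z up, x and y square to the flange's sides
- pad1: one of four alike round dark rubber pads (64 mm across, 3 mm thick) fixed in a straight row, 80 mm apart, along the middle of a fixed white board (90 x 420 mm, 18 mm thick). Origin at the centre of its underside, 18 mm above the bench; its upper face is 21 mm above the bench; y along the row, from pad1 to pad4. This is an end pad, next to pad2
- pad2: one of four alike round dark rubber pads (64 mm across, 3 mm thick) fixed in a straight row, 80 mm apart, along the middle of a fixed white board (90 x 420 mm, 18 mm thick). Origin at the centre of its underside, 18 mm above the bench; its upper face is 21 mm above the bench; y along the row, from pad1 to pad4. This is an inner pad, between pad1 and pad3
- pad3: one of four alike round dark rubber pads (64 mm across, 3 mm thick) fixed in a straight row, 80 mm apart, along the middle of a fixed white board (90 x 420 mm, 18 mm thick). Origin at the centre of its underside, 18 mm above the bench; its upper face is 21 mm above the bench; y along the row, from pad1 to pad4. This is an inner pad, between pad2 and pad4
- pad4: one of four alike round dark rubber pads (64 mm across, 3 mm thick) fixed in a straight row, 80 mm apart, along the middle of a fixed white board (90 x 420 mm, 18 mm thick). Origin at the centre of its underside, 18 mm above the bench; its upper face is 21 mm above the bench; y along the row, from pad1 to pad4. This is an end pad, next to pad3
- clamp: black clamp with a round lobed knob (block 50 x 26 x 16 mm, knob 36 mm across, top 42 mm above the board) fixed at one end of the board, 65 mm from the centre of the nearest end pad; which end varies (the other end has only a small steel bolt head 18 mm across, 6 mm high). Origin at the centre of its underside, on the board's top
- reel: bystander: reel of solder lying flat, green flanges 68 mm in diameter, 40 mm high, loose; origin at the centre of its underside. Not to be moved

How it is judged:
At the end, for the whole second after the job is handed in: From the clamp end the pads carry the shells from largest to smallest, each within 12 mm of its pad's centre, upright within 0.1 rad, flange resting on the pad (underside within 4 mm of its upper face), released and at rest (((horizontal distance between clamp and pad1 below 0.1 m and horizontal distance between shell_xl and pad1 below 0.012 m and horizontal distance between shell_l and pad2 below 0.012 m and horizontal distance between shell_m and pad3 below 0.012 m and horizontal distance between shell_s and pad4 below 0.012 m) or (horizontal distance between clamp and pad4 below 0.1 m and horizontal distance between shell_xl and pad4 below 0.012 m and horizontal distance between shell_l and pad3 below 0.012 m and horizontal distance between shell_m and pad2 below 0.012 m and horizontal distance between shell_s and pad1 below 0.012 m)) and z of shell_xl in the frame of pad1 between 0 and 0.007 m and angle between each of shell_xl, shell_l, shell_m, shell_s's own z axis and vertical below 0.1 rad and linear speed of each of shell_xl, shell_l, shell_m, shell_s below 0.02 m/s and angular speed of each of shell_xl, shell_l, shell_m, shell_s below 0.2 rad/s and z of shell_l in the frame of pad1 between 0 and 0.007 m and z of shell_m in the frame of pad1 between 0 and 0.007 m and z of shell_s in the frame of pad1 between 0 and 0.007 m); the robot touches nothing.
It fails at once if a shell is knocked over (tilted more than 0.9 rad) (angle between any of shell_xl, shell_l, shell_m, shell_s's own z axis and vertical above 0.9 rad).
It fails at once if the reel is shifted by more than 30 mm (distance of reel from where it was at the start of the episode above 0.03 m).
It also fails if it takes over 109 s, if anything falls off the work surface, if the arm or the gripper's body presses on something with over 40 N, if the wrist force passes 120 N, or if a joint passes its speed limit or range.

## Robot

A 6-joint arm with a two-finger parallel gripper is mounted at the origin on the work surface. World frame = base frame: x ahead of the robot, y to its left, z up, the work surface at z = 0. Lengths are in m, angles in rad, forces in N, time in s.
With the tool pointing down it reaches from about 0.35 to 0.925 m from the base axis. Payload 6.4 kg.
Tool frame: the origin (TCP) lies midway between the tips of the shut fingers; the grasp point (between the pads) lies 19 mm behind it (env.grasp_offset is the distance from the TCP to the grasp point, in m); y points along the fingers, x is the direction in which the jaws open and shut, and the axes are right-handed (so a half turn about y gives the same grasp; the last joint's range is limited). The gripper opens to 85 mm and grips with 20 to 120 N. Pads are 22 mm wide; open, the fingers measure 114 mm over their backs; the gripper's body (76 mm by 85 mm) begins 54 mm behind the grasp point. The pads swing forward as they close: fully open they stand 13 mm farther back than shut.
Start: joints at [1.04, 0.245, 1.558, -0, 1.339, -0.174], TCP at [0.227, 0.609, 0.199] pointing down, gripper open.
Joint ranges: [-3.13, 3.13], [-1.02, 2.26], [0.13, 2.54], [-0.95, 4.09], [0.21, 2.88], [-2.74, 2.74]. Speed limits (rad/s): [2.57, 2.57, 3.14, 3.14, 3.14, 3.14].

## Interface

Orientations are given as a unit quaternion [w, x, y, z].
In Python, from plant import env, viewer, job gives the robot as it stands.
- The arm moves only by the tool move_arm, never from a script. Its argument "targets" is a list of rows, each an object of numbers: "dx", "dy", "dz": the shift along the tool's x, y, z in mm; "spin": the turn about the tool's y in degrees. A call has exactly 10 rows; each row shifts and turns the commanded pose from where the row before left it, along the tool's axes as they then stand; what a row does not reach is not made up. A row lasts 1/12 s, in which the tool goes at most 41.7 mm and 7.16 degrees, less where a joint would pass 70% of its speed; a pose out of reach is approached as far as the arm can. A call is refused whole if a number of a shift passes 41.7 or a number of a turn 7.16, either way. A call with a gripper value outside its range is refused whole. "claw" is the finger opening in mm, from 0 to 85.4, set as the call begins (left out, the last holds). The fingers move at their own pace and stop on an object; "newtons" is the grip in N (left out, the last holds). Time passes only in rows, so rows that do not move let the fingers close, or fill a call up. It gives the time, the measured TCP pose, the force and the opening at its end, in the units of the state.
- env.get_obs(): the state, without advancing time (a new reading comes with each control period).
- viewer.get_image(name): name is "scene" or "top" or "wrist"; returns a dict with "image" (420x560x3 uint8, red, green, blue), "fx", "fy", "cx", "cy" (pixels), "k1" (the pictures are not rectified: a ray, as slopes to the right and down, at radius r is drawn at 1 + k1 r^2 times it, then the intrinsics apply), "extrinsics" (4x4, takes a point from camera to world coordinates); the wrist camera has in their place "hand_eye" (4x4, takes a point from camera to tool coordinates, whose origin is the TCP and whose axes are the tool frame's). Camera axes: x right, y up, looking along -z (the intrinsics and any distortion apply to the point x, -y, -z); pixel columns grow to the right and rows downward; lengths in m; the calibration is good to about 2 mm. A picture is of the moment at which its call begins: read the wrist's pose just before it. There is no depth.
- job.job_done(): hands the job in, once; it reports no verdict.
The state is a dict: "time": time; "joint_pos": joint angles; "joint_velocities": joint speeds; "joint_efforts": joint torques, N m; "ee_pos": TCP position; "eef_rot": TCP orientation; "wrist_force": force on the tool from outside, world axes, zero at the start; "wrist_torque": the same for the moment, N m; "opening": finger opening in m.
Only numpy, scipy, OpenCV 4.12 (cv2) and the standard library are available. Lean on these libraries where they do the work, as an engineer would, in place of code of your own. Each camera call takes 0.05 s, during which the arm holds its last target. There are 200 camera calls.

## Working session

There is one attempt and no reset: what is moved stays moved. The work goes in short steps, Python scripts to look and compute and a tool call to move; the robot and the scene stay as the last step left them, time stands still between calls to the robot, and variables do not carry over. Pictures are saved under pics/ and viewed, about 12 in all and at most 16, crops included, and the job is handed in when it is done.

Besides the shell and the picture viewer there is one more tool, called after "Emit:" in YAML: its name, and indented under it one key for each argument. move_arm: Moves the arm, as the interface text tells. Its arguments: {"type":"object","properties":{"targets":{"type":"array"},"claw":{"type":"number"},"newtons":{"type":"number"}},"required":["targets"]}

```bash
ls; mkdir -p pics
python3 - <<'E'
from plant import env, viewer, job
import cv2,numpy as np
o=env.get_obs();print({k:np.round(v,3) for k,v in o.items()},env.grasp_offset)
for n in ("top","scene"):
    d=viewer.get_image(n);cv2.imwrite(f"pics/{n}0.png",d["image"][...,::-1])
    print(n,d["fx"],d["fy"],d["cx"],d["cy"],d["k1"],np.round(d["extrinsics"],3))
d=viewer.get_image("wrist");print(np.round(d["hand_eye"],3))
E
```

```text
pics
{'time': np.float64(0.0), 'joint_pos': array([ 1.04 ,  0.246,  1.559,  0.   ,  1.339, -0.174]), 'joint_velocities': array([-0.   ,  0.002, -0.001, -0.002,  0.001,  0.002]), 'joint_efforts': array([-3.0000e-03, -4.2951e+01, -3.2612e+01, -0.0000e+00,  5.0000e-03,
       -0.0000e+00]), 'ee_pos': array([0.227, 0.609, 0.198]), 'eef_rot': array([-0.58 ,  0.581,  0.403, -0.404]), 'wrist_force': array([-0.486, -0.091,  0.098]), 'wrist_torque': array([-0.031,  0.027, -0.036]), 'opening': np.float64(0.086)} 0.0187
top 380.84605370612684 380.84605370612684 282.6483765199159 210.58965115233528 -0.0862073059952667 [[ 0.002  0.989 -0.149  0.411]
 [-1.     0.002  0.001  0.088]
 [ 0.002  0.149  0.989  0.885]
 [ 0.     0.     0.     1.   ]]
scene 421.1920918476434 421.1920918476434 280.1143099406378 207.76720425376897 -0.008369467968623727 [[ 0.826 -0.397  0.401  0.914]
 [ 0.564  0.582 -0.585 -0.459]
 [-0.001  0.71   0.704  0.693]
 [ 0.     0.     0.     1.   ]]
[[ 1.    -0.001  0.001 -0.   ]
 [ 0.001  0.283 -0.959 -0.177]
 [ 0.001  0.959  0.283  0.073]
 [ 0.     0.     0.     1.   ]]
```

View pics/top0.png

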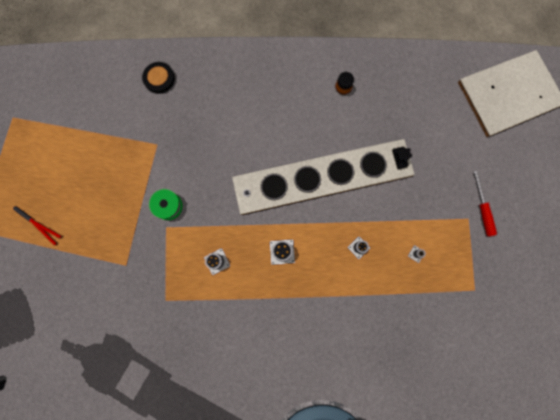

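View pics/scene0.png

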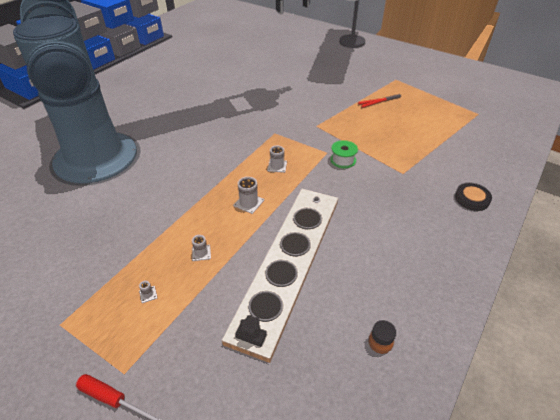

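The top view shows the shells, left to right, as L (215,261), XL (282,251), M (360,247) and S (417,254). The pads are at (274,187), (307,179), (341,172) and (373,164), the clamp at (402,157) on the right end, and the reel at (165,204). XL therefore goes to the rightmost pad and S to the leftmost. The scene view agrees.

```bash
cat > h.py <<'E'
from plant import env, viewer, job
import cv2,numpy as np
from scipy.spatial.transform import Rotation as R
def rot(o): return R.from_quat(np.asarray(o["eef_rot"]),scalar_first=True).as_matrix()
def cam(n):
    o=env.get_obs(); d=viewer.get_image(n)
    if n=="wrist":
        T=np.eye(4);T[:3,:3]=rot(o);T[:3,3]=o["ee_pos"];d["E"]=T@d["hand_eye"]
    else: d["E"]=d["extrinsics"]
    return d
def cast(d,uv,z):
    K=np.array([[d["fx"],0,d["cx"]],[0,d["fy"],d["cy"]],[0,0,1.]])
    x,y=cv2.undistortPoints(np.array([[uv]],float),K,np.array([d["k1"],0,0,0.]))[0,0]
    v=d["E"][:3,:3]@[x,-y,-1]; c=d["E"][:3,3]
    return (c+v*(z-c[2])/v[2])[:2]
def delta(p):  # tool-axis shift in mm to a world TCP target
    o=env.get_obs(); return np.round(rot(o).T@(np.asarray(p)-o["ee_pos"])*1000,1)
E
python3 - <<'E'
from h import *
d=cam("top"); g=cv2.cvtColor(d["image"],cv2.COLOR_RGB2GRAY)
ps=[]
for u,v in [(274,187),(307,179),(341,172),(373,164)]:
    m=(g[v-20:v+20,u-20:u+20]<85).astype(np.uint8)
    n,l,s,c=cv2.connectedComponentsWithStats(m); i=l[20,20]
    p=cast(d,c[i]+[u-20,v-20],.021); ps.append(p); print("pad",s[i,4],c[i]+[u-20,v-20],p.round(4))
ps=np.array(ps); print(np.diff(ps,axis=0)*1000, np.degrees(np.arctan2(*(ps[0]-ps[3])[::1])))
for n,u,v,z in [("L",215,261,.054),("XL",282,251,.064),("M",361,247,.044),("S",418,253.5,.034)]: print(n,cast(d,(u,v),z).round(3))
print("reel",cast(d,(165,204),.04)); print(rot(env.get_obs()).round(3))
E
```

```text
pad 485 [273.70309278 186.41030928] [0.5977 0.1071]
pad 495 [307.13535354 178.98989899] [0.6155 0.0295]
pad 480 [340.21458333 171.51458333] [ 0.6337 -0.0481]
pad 477 [372.92033543 164.32285115] [ 0.6516 -0.1258]
[[ 17.82042038 -77.60507448]
 [ 18.21273931 -77.54845779]
 [ 17.86624184 -77.74432365]] -13.030521785192516
L [0.425 0.233]
XL [0.447 0.088]
M [ 0.457 -0.087]
S [ 0.442 -0.218]
reel [0.5527544  0.35294809]
[[ 0.349 -0.001 -0.937]
 [ 0.937 -0.001  0.349]
 [-0.001 -1.     0.   ]]
```

Emit:
move_arm:
  targets:
    - {"spin": 7.07}
    - {"spin": 7.07}
    - {"spin": 7.07}
    - {"spin": 7.07}
    - {"spin": 7.07}
    - {"spin": 7.07}
    - {"spin": 7.07}
    - {"spin": 7.07}
    - {}
    - {}
  claw: 70

```text
validation failed for argument at $.ta...
```

Run:
```python
from h import *
o=env.get_obs();print(rot(o).round(3),o["time"],o["opening"])
print(delta([.425,.233,.16]))
```

```text
[[ 0.349 -0.001 -0.937]
 [ 0.937 -0.001  0.349]
 [-0.001 -1.     0.   ]] 0.2 0.08524125594596718
[-282.8   38.3 -316.9]
```

Emit:
move_arm:
  targets:
    - {"dx": 0, "dy": 0, "dz": 0, "spin": 7.07}
    - {"dx": 0, "dy": 0, "dz": 0, "spin": 7.07}
    - {"dx": 0, "dy": 0, "dz": 0, "spin": 7.07}
    - {"dx": 0, "dy": 0, "dz": 0, "spin": 7.07}
    - {"dx": 0, "dy": 0, "dz": 0, "spin": 7.07}
    - {"dx": 0, "dy": 0, "dz": 0, "spin": 7.07}
    - {"dx": 0, "dy": 0, "dz": 0, "spin": 7.07}
    - {"dx": 0, "dy": 0, "dz": 0, "spin": 7.07}
    - {"dx": 0, "dy": 0, "dz": 0, "spin": 0}
    - {"dx": 0, "dy": 0, "dz": 0, "spin": 0}
  claw: 70

```text
time: 1.03
ee_pos: [0.2269, 0.609, 0.1985]
eef_rot: [-0.702, 0.703, 0.081, -0.081]
wrist_force: [0.1, -0.4, 0.5]
opening: 0.0699
```

Run:
```python
from h import *
o=env.get_obs();print(rot(o).round(3),o["time"],o["opening"])
print(delta([.425,.233,.16]))
```

```text
[[ 0.974 -0.    -0.228]
 [ 0.228 -0.     0.974]
 [-0.    -1.    -0.   ]] 1.0333 0.06988405857554611
[ 107.1   38.6 -411.2]
```

Emit:
move_arm:
  targets:
    - {"dx": 10, "dy": 4, "dz": -20, "spin": 0}
    - {"dx": 10, "dy": 4, "dz": -38, "spin": 0}
    - {"dx": 10, "dy": 4, "dz": -38, "spin": 0}
    - {"dx": 10, "dy": 4, "dz": -38, "spin": 0}
    - {"dx": 10, "dy": 4, "dz": -38, "spin": 0}
    - {"dx": 10, "dy": 4, "dz": -38, "spin": 0}
    - {"dx": 10, "dy": 4, "dz": -38, "spin": 0}
    - {"dx": 10, "dy": 4, "dz": -38, "spin": 0}
    - {"dx": 10, "dy": 4, "dz": -38, "spin": 0}
    - {"dx": 10, "dy": 0, "dz": -38, "spin": 0}

```text
time: 1.87
ee_pos: [0.4058, 0.2769, 0.162]
eef_rot: [-0.702, 0.703, 0.081, -0.082]
wrist_force: [0.1, 0.2, -0.7]
opening: 0.0701
```

Emit:
move_arm:
  targets:
    - {"dx": 7, "dy": 2, "dz": -30, "spin": 0}
    - {"dx": 0, "dy": 0, "dz": -10, "spin": 0}
    - {"dx": 0, "dy": 0, "dz": -10, "spin": 0}
    - {"dx": 0, "dy": 0, "dz": 0, "spin": 0}
    - {"dx": 0, "dy": 0, "dz": 0, "spin": 0}
    - {"dx": 0, "dy": 0, "dz": 0, "spin": 0}
    - {"dx": 0, "dy": 0, "dz": 0, "spin": 0}
    - {"dx": 0, "dy": 0, "dz": 0, "spin": 0}
    - {"dx": 0, "dy": 0, "dz": 0, "spin": 0}
    - {"dx": 0, "dy": 0, "dz": 0, "spin": 0}

```text
time: 2.7
ee_pos: [0.4238, 0.2321, 0.1607]
eef_rot: [0.703, -0.703, -0.08, 0.08]
wrist_force: [-0.2, 0.3, 0.0]
opening: 0.0701
```

Run:
```python
from h import *
o=env.get_obs();print(o["ee_pos"],o["time"])
d=cam("wrist");np.save("w1.npy",d["image"]);cv2.imwrite("pics/w1.png",d["image"][...,::-1])
```

```text
[0.42375579 0.23213565 0.16067643] 2.7
```

View pics/w1.png

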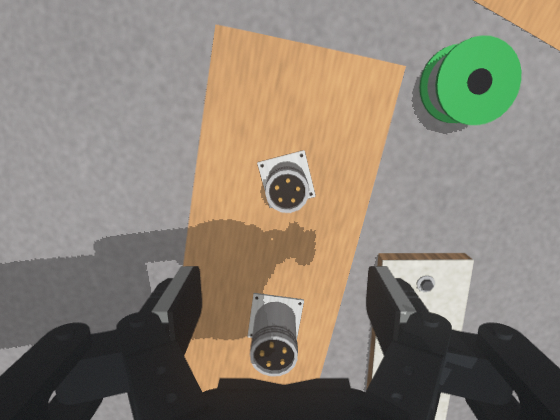

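```bash
cat >> h.py <<'E'
def circ(d,u,v,rpx,z,save=None):
    g=cv2.medianBlur(cv2.cvtColor(d["image"],cv2.COLOR_RGB2GRAY),3)
    c=cv2.HoughCircles(g[v-50:v+50,u-50:u+50],cv2.HOUGH_GRADIENT_ALT,1,8,param1=150,param2=.6,minRadius=int(rpx*.6),maxRadius=int(rpx*1.4))
    if c is None: print("none"); return
    for x,y,r in c[0]: print((x+u-50).round(1),(y+v-50).round(1),r.round(1),cast(d,(x+u-50,y+v-50),z).round(4))
E
python3 - <<'E'
from h import *
d=cam("wrist");
circ(d,285,190,22,.054);circ(d,275,355,22,.064)
print(d["fx"])
for uv,z in [((286,190),.054),((274.5,353),.064),((426,284),.024)]: print(cast(d,uv,z).round(4))
E
```

```text
287.0 192.0 22.1 [0.4242 0.2385]
272.0 351.0 22.0 [0.4442 0.0931]
355.8164303341521
[0.423  0.2399]
[0.4469 0.0915]
[0.5806 0.1725]
```

Run:
```python
from h import *
d=cam("wrist");d2=cam("top")
print(cast(d,(286,178.5),.004).round(4))
a=cv2.resize(d["image"][130:230,225:345],None,fx=4,fy=4,interpolation=cv2.INTER_CUBIC)
b=cv2.resize(d2["image"][225:285,190:270],None,fx=4,fy=4,interpolation=cv2.INTER_CUBIC)
b=cv2.copyMakeBorder(b,0,400-240,0,0,cv2.BORDER_CONSTANT)
cv2.imwrite("pics/c1.png",np.hstack([a,b])[...,::-1])
print(delta([.424,.238,.06]))
```

```text
[0.4234 0.2397]
[  1.5 100.7   6. ]
```

View pics/c1.png

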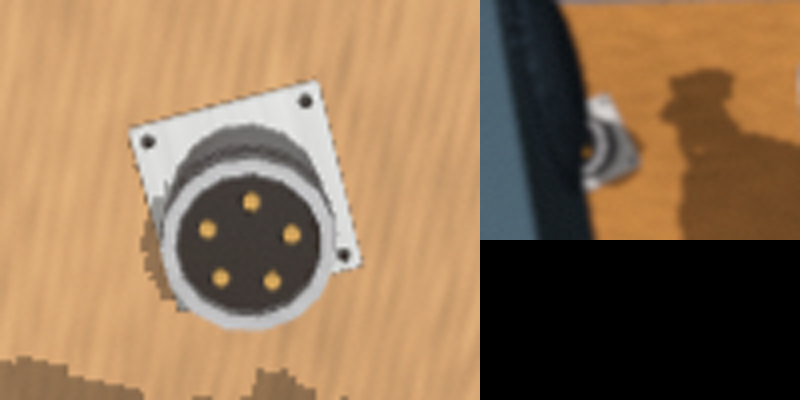

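Emit:
move_arm:
  targets:
    - {"dx": 1.5, "dy": 15, "dz": 7, "spin": 0}
    - {"dx": 0, "dy": 25, "dz": 0, "spin": 0}
    - {"dx": 0, "dy": 25, "dz": 0, "spin": 0}
    - {"dx": 0, "dy": 25, "dz": 0, "spin": 0}
    - {"dx": 0, "dy": 25, "dz": 0, "spin": 0}
    - {"dx": 0, "dy": 18, "dz": 0, "spin": 0}
    - {"dx": 0, "dy": 10, "dz": 0, "spin": 0}
    - {"dx": 0, "dy": 5, "dz": 0, "spin": 0}
    - {"dx": 0, "dy": 0, "dz": 0, "spin": 0}
    - {"dx": 0, "dy": 0, "dz": 0, "spin": 0}

```text
time: 3.73
ee_pos: [0.4247, 0.2391, 0.0135]
eef_rot: [0.703, -0.702, -0.081, 0.08]
wrist_force: [-0.3, -0.3, 0.5]
opening: 0.07
```

Emit:
move_arm:
  targets:
    - {"dx": 0, "dy": 0, "dz": 0, "spin": 0}
    - {"dx": 0, "dy": 0, "dz": 0, "spin": 0}
    - {"dx": 0, "dy": 0, "dz": 0, "spin": 0}
    - {"dx": 0, "dy": 0, "dz": 0, "spin": 0}
    - {"dx": 0, "dy": 0, "dz": 0, "spin": 0}
    - {"dx": 0, "dy": 0, "dz": 0, "spin": 0}
    - {"dx": 0, "dy": 0, "dz": 0, "spin": 0}
    - {"dx": 0, "dy": 0, "dz": 0, "spin": 0}
    - {"dx": 0, "dy": 0, "dz": 0, "spin": 0}
    - {"dx": 0, "dy": 0, "dz": 0, "spin": 0}
  claw: 25
  newtons: 40

```text
time: 4.57
ee_pos: [0.4249, 0.2392, 0.0139]
eef_rot: [0.703, -0.702, -0.081, 0.079]
wrist_force: [-0.9, -0.2, 7.2]
opening: 0.0336
```

Run:
```python
from h import *
o=env.get_obs();print(o["ee_pos"],o["opening"],delta([.6337,-.0481,.1]), delta([.447,.091,.1]))
```

```text
[0.42493711 0.23920959 0.01392761] 0.03355841430615354 [ 139.   -85.8 -326.9] [ -11.7  -86.1 -149.4]
```

Emit:
move_arm:
  targets:
    - {"dx": 0, "dy": -4, "dz": 0, "spin": 0}
    - {"dx": 0, "dy": -10, "dz": 0, "spin": 0}
    - {"dx": 0, "dy": -15, "dz": 0, "spin": 0}
    - {"dx": 0, "dy": -15, "dz": 0, "spin": 0}
    - {"dx": 0, "dy": -15, "dz": 0, "spin": 0}
    - {"dx": 0, "dy": -15, "dz": 0, "spin": 0}
    - {"dx": 0, "dy": -8, "dz": 0, "spin": 0}
    - {"dx": 0, "dy": -4, "dz": 0, "spin": 0}
    - {"dx": 0, "dy": 0, "dz": 0, "spin": 0}
    - {"dx": 0, "dy": 0, "dz": 0, "spin": 0}

```text
time: 5.4
ee_pos: [0.4234, 0.2387, 0.0982]
eef_rot: [-0.703, 0.703, 0.08, -0.08]
wrist_force: [0.6, -0.5, -1.0]
opening: 0.0338
```

Run:
```python
from h import *
o=env.get_obs();print(o["ee_pos"],o["opening"],o["wrist_force"])
d=cam("wrist");cv2.imwrite("pics/w2.png",d["image"][...,::-1])
print(delta([.6337,-.0481,.1]))
```

```text
[0.42336692 0.23871116 0.09820413] 0.03380073045987883 [ 0.6395853  -0.48213671 -1.04871976]
[ 140.8   -2.4 -326.7]
```

View pics/w2.png

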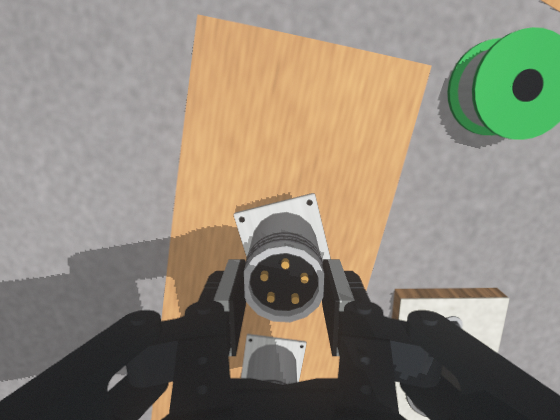

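Emit:
move_arm:
  targets:
    - {"dx": 7, "dy": 0, "dz": -17, "spin": 0}
    - {"dx": 16, "dy": 0, "dz": -37, "spin": 0}
    - {"dx": 16, "dy": 0, "dz": -37, "spin": 0}
    - {"dx": 16, "dy": 0, "dz": -37, "spin": 0}
    - {"dx": 16, "dy": 0, "dz": -37, "spin": 0}
    - {"dx": 16, "dy": 0, "dz": -37, "spin": 0}
    - {"dx": 16, "dy": 0, "dz": -37, "spin": 0}
    - {"dx": 16, "dy": 0, "dz": -37, "spin": 0}
    - {"dx": 14, "dy": 0, "dz": -32, "spin": 0}
    - {"dx": 7, "dy": 0, "dz": -17, "spin": 0}

```text
time: 6.28
ee_pos: [0.6346, -0.0499, 0.0974]
eef_rot: [-0.703, 0.703, 0.079, -0.079]
wrist_force: [0.7, 0.2, -1.0]
opening: 0.0336
```

Emit:
move_arm:
  targets:
    - {"dx": 0, "dy": 0, "dz": -2, "spin": 0}
    - {"dx": 0, "dy": 0, "dz": 0, "spin": 0}
    - {"dx": 0, "dy": 0, "dz": 0, "spin": 0}
    - {"dx": 0, "dy": 10, "dz": 0, "spin": 0}
    - {"dx": 0, "dy": 10, "dz": 0, "spin": 0}
    - {"dx": 0, "dy": 10, "dz": 0, "spin": 0}
    - {"dx": 0, "dy": 5, "dz": 0, "spin": 0}
    - {"dx": 0, "dy": 0, "dz": 0, "spin": 0}
    - {"dx": 0, "dy": 0, "dz": 0, "spin": 0}
    - {"dx": 0, "dy": 0, "dz": 0, "spin": 0}

```text
time: 7.12
ee_pos: [0.6341, -0.0483, 0.064]
eef_rot: [-0.702, 0.703, 0.08, -0.08]
wrist_force: [-0.1, 0.3, -0.7]
opening: 0.0335
```

Run:
```python
from h import *
o=env.get_obs();print(o["ee_pos"],o["opening"],o["wrist_force"])
d=cam("wrist");cv2.imwrite("pics/w3.png",d["image"][...,::-1]); np.save("w3.npy",d["image"])
print(delta([.6337,-.0481,.036])); print(cast(d,(284,283),o["ee_pos"][2]+.040))
```

```text
[ 0.6340595  -0.04827192  0.06396334] 0.033451725715432874 [-0.05473385  0.29504345 -0.73537229]
[-0.5 28.3  0.4]
[ 0.63322848 -0.04771566]
```

View pics/w3.png

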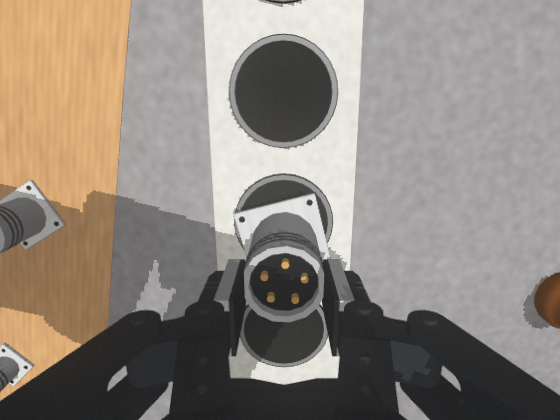

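Run:
```python
from h import *
d=cam("wrist")
for uv in [(284,35),(284,147),(284,91),(284,175)]: print(uv,cast(d,uv,.021).round(4))
p=np.array([[.5977,.1071],[.6155,.0295],[.6337,-.0481],[.6516,-.1258]])
for uv in [(230,91),(338,91)]: print(uv,cast(d,uv,.021).round(4))
```

```text
(284, 35) [0.6083 0.061 ]
(284, 147) [ 6.226e-01 -5.000e-04]
(284, 91) [0.6152 0.0313]
(284, 175) [ 0.6265 -0.0174]
(230, 91) [0.5842 0.0242]
(338, 91) [0.6461 0.0386]
```

The wrist view shows the neighbouring pad centred at (284,91), which casts to within 1 mm of the top-view estimate. Next I lower L and release it.

Emit:
move_arm:
  targets:
    - {"dx": -0.5, "dy": 8, "dz": 0.5, "spin": 0}
    - {"dx": 0, "dy": 8, "dz": 0, "spin": 0}
    - {"dx": 0, "dy": 6, "dz": 0, "spin": 0}
    - {"dx": 0, "dy": 3, "dz": 0, "spin": 0}
    - {"dx": 0, "dy": 2, "dz": 0, "spin": 0}
    - {"dx": 0, "dy": 1, "dz": 0, "spin": 0}
    - {"dx": 0, "dy": 0, "dz": 0, "spin": 0}
    - {"dx": 0, "dy": 0, "dz": 0, "spin": 0}
    - {"dx": 0, "dy": 0, "dz": 0, "spin": 0}
    - {"dx": 0, "dy": 0, "dz": 0, "spin": 0}

```text
time: 8.05
ee_pos: [0.6335, -0.048, 0.036]
eef_rot: [-0.702, 0.703, 0.08, -0.08]
wrist_force: [-0.6, -0.3, -0.8]
opening: 0.0333
```

Emit:
move_arm:
  targets:
    - {"dx": 0, "dy": 0, "dz": 0, "spin": 0}
    - {"dx": 0, "dy": 0, "dz": 0, "spin": 0}
    - {"dx": 0, "dy": 0, "dz": 0, "spin": 0}
    - {"dx": 0, "dy": 0, "dz": 0, "spin": 0}
    - {"dx": 0, "dy": 0, "dz": 0, "spin": 0}
    - {"dx": 0, "dy": 0, "dz": 0, "spin": 0}
    - {"dx": 0, "dy": 0, "dz": 0, "spin": 0}
    - {"dx": 0, "dy": 0, "dz": 0, "spin": 0}
    - {"dx": 0, "dy": 0, "dz": 0, "spin": 0}
    - {"dx": 0, "dy": 0, "dz": 0, "spin": 0}
  claw: 70

```text
time: 8.88
ee_pos: [0.6332, -0.0479, 0.0357]
eef_rot: [-0.703, 0.703, 0.08, -0.08]
wrist_force: [0.4, 0.6, 0.8]
opening: 0.0698
```

Emit:
move_arm:
  targets:
    - {"dx": 0, "dy": -10, "dz": 0, "spin": 0}
    - {"dx": 0, "dy": -20, "dz": 0, "spin": 0}
    - {"dx": 0, "dy": -25, "dz": 0, "spin": 0}
    - {"dx": 0, "dy": -25, "dz": 0, "spin": 0}
    - {"dx": 0, "dy": -20, "dz": 0, "spin": 0}
    - {"dx": 0, "dy": -15, "dz": 0, "spin": 0}
    - {"dx": 0, "dy": -10, "dz": 0, "spin": 0}
    - {"dx": 0, "dy": 0, "dz": 0, "spin": 0}
    - {"dx": 0, "dy": 0, "dz": 0, "spin": 0}
    - {"dx": 0, "dy": 0, "dz": 0, "spin": 0}

```text
time: 9.72
ee_pos: [0.6324, -0.0477, 0.1593]
eef_rot: [0.703, -0.702, -0.079, 0.081]
wrist_force: [-0.3, 0.2, -0.7]
opening: 0.0699
```

Run:
```python
from h import *
o=env.get_obs();print(o["ee_pos"],o["opening"],o["wrist_force"])
print(delta([.446,.091,.16]))
```

```text
[ 0.63237672 -0.04769371  0.1593418 ] 0.06991063593726526 [-0.32386206  0.18918349 -0.71714762]
[-150.4   -0.2  177.1]
```

Emit:
move_arm:
  targets:
    - {"dx": -10, "dy": 0, "dz": 12, "spin": 0}
    - {"dx": -24, "dy": 0, "dz": 28, "spin": 0}
    - {"dx": -24, "dy": 0, "dz": 28, "spin": 0}
    - {"dx": -24, "dy": 0, "dz": 28, "spin": 0}
    - {"dx": -24, "dy": 0, "dz": 28, "spin": 0}
    - {"dx": -24, "dy": 0, "dz": 28, "spin": 0}
    - {"dx": -14, "dy": 0, "dz": 16, "spin": 0}
    - {"dx": -6, "dy": 0, "dz": 9, "spin": 0}
    - {"dx": 0, "dy": 0, "dz": 0, "spin": 0}
    - {"dx": 0, "dy": 0, "dz": 0, "spin": 0}
  claw: 82

```text
time: 10.55
ee_pos: [0.4476, 0.0907, 0.1604]
eef_rot: [-0.702, 0.703, 0.08, -0.08]
wrist_force: [0.6, 0.2, -0.1]
opening: 0.0822
```

Run:
```python
from h import *
o=env.get_obs();print(o["ee_pos"],o["opening"],o["wrist_force"])
d=cam("wrist");cv2.imwrite("pics/w4.png",d["image"][...,::-1])
circ(d,280,190,28,.064)
```

```text
[0.4475581  0.09067889 0.16041892] 0.08221827656419292 [ 0.59675726  0.18670921 -0.10494744]
282.0 205.0 27.3 [0.4459 0.0882]
```

View pics/w4.png

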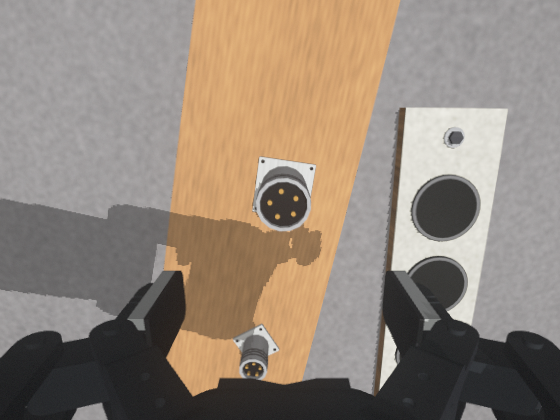

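Emit:
move_arm:
  targets:
    - {"dx": -1.5, "dy": 15, "dz": -1.5, "spin": 0}
    - {"dx": 0, "dy": 25, "dz": 0, "spin": 0}
    - {"dx": 0, "dy": 25, "dz": 0, "spin": 0}
    - {"dx": 0, "dy": 25, "dz": 0, "spin": 0}
    - {"dx": 0, "dy": 20, "dz": 0, "spin": 0}
    - {"dx": 0, "dy": 17, "dz": 0, "spin": 0}
    - {"dx": 0, "dy": 10, "dz": 0, "spin": 0}
    - {"dx": 0, "dy": 5, "dz": 0, "spin": 0}
    - {"dx": 0, "dy": 0, "dz": 0, "spin": 0}
    - {"dx": 0, "dy": 0, "dz": 0, "spin": 0}

```text
time: 11.43
ee_pos: [0.4471, 0.0887, 0.0193]
eef_rot: [-0.703, 0.703, 0.08, -0.08]
wrist_force: [-0.0, 0.1, -0.6]
opening: 0.0817
```

Emit:
move_arm:
  targets:
    - {"dx": 0, "dy": 0, "dz": 0, "spin": 0}
    - {"dx": 0, "dy": 0, "dz": 0, "spin": 0}
    - {"dx": 0, "dy": 0, "dz": 0, "spin": 0}
    - {"dx": 0, "dy": 0, "dz": 0, "spin": 0}
    - {"dx": 0, "dy": 0, "dz": 0, "spin": 0}
    - {"dx": 0, "dy": 0, "dz": 0, "spin": 0}
    - {"dx": 0, "dy": 0, "dz": 0, "spin": 0}
    - {"dx": 0, "dy": 0, "dz": 0, "spin": 0}
    - {"dx": 0, "dy": 0, "dz": 0, "spin": 0}
    - {"dx": 0, "dy": 0, "dz": 0, "spin": 0}
  claw: 34
  newtons: 40

```text
time: 12.27
ee_pos: [0.447, 0.089, 0.0198]
eef_rot: [-0.702, 0.703, 0.081, -0.08]
wrist_force: [-0.1, 0.4, 6.0]
opening: 0.0421
```

Emit:
move_arm:
  targets:
    - {"dx": 0, "dy": -4, "dz": 0, "spin": 0}
    - {"dx": 0, "dy": -10, "dz": 0, "spin": 0}
    - {"dx": 0, "dy": -15, "dz": 0, "spin": 0}
    - {"dx": 0, "dy": -20, "dz": 0, "spin": 0}
    - {"dx": 0, "dy": -20, "dz": 0, "spin": 0}
    - {"dx": 0, "dy": -20, "dz": 0, "spin": 0}
    - {"dx": 0, "dy": -10, "dz": 0, "spin": 0}
    - {"dx": 0, "dy": -5, "dz": 0, "spin": 0}
    - {"dx": 0, "dy": 0, "dz": 0, "spin": 0}
    - {"dx": 0, "dy": 0, "dz": 0, "spin": 0}

```text
time: 13.1
ee_pos: [0.4454, 0.089, 0.1218]
eef_rot: [0.703, -0.702, -0.08, 0.081]
wrist_force: [-0.0, -0.2, -2.3]
opening: 0.0421
```

Run:
```python
from h import *
o=env.get_obs();print(o["ee_pos"],o["opening"],o["wrist_force"])
d=cam("wrist")
circ(d,284,275,40,o["ee_pos"][2]+.064-.018)
print(delta([.6516,-.1258,.12]))
```

```text
[0.44539325 0.08903957 0.12184935] 0.04210043667060289 [-1.93715394e-03 -1.97447584e-01 -2.32656025e+00]
281.0 286.0 43.4 [0.443 0.091]
[ 152.9    0.8 -255.8]
```

Emit:
move_arm:
  targets:
    - {"dx": 9, "dy": 0, "dz": -15, "spin": 0}
    - {"dx": 19, "dy": 0, "dz": -32, "spin": 0}
    - {"dx": 19, "dy": 0, "dz": -32, "spin": 0}
    - {"dx": 19, "dy": 0, "dz": -32, "spin": 0}
    - {"dx": 19, "dy": 0, "dz": -32, "spin": 0}
    - {"dx": 19, "dy": 0, "dz": -32, "spin": 0}
    - {"dx": 19, "dy": 0, "dz": -32, "spin": 0}
    - {"dx": 15, "dy": 0, "dz": -24, "spin": 0}
    - {"dx": 10, "dy": 0, "dz": -16, "spin": 0}
    - {"dx": 5, "dy": 0, "dz": -9, "spin": 0}

```text
time: 13.98
ee_pos: [0.6531, -0.1278, 0.1204]
eef_rot: [0.703, -0.702, -0.079, 0.08]
wrist_force: [0.6, 0.4, -1.9]
opening: 0.0424
```

Emit:
move_arm:
  targets:
    - {"dx": 0, "dy": 0, "dz": 0, "spin": 0}
    - {"dx": 0, "dy": 0, "dz": 0, "spin": 0}
    - {"dx": 0, "dy": 0, "dz": 0, "spin": 0}
    - {"dx": 0, "dy": 10, "dz": 0, "spin": 0}
    - {"dx": 0, "dy": 15, "dz": 0, "spin": 0}
    - {"dx": 0, "dy": 15, "dz": 0, "spin": 0}
    - {"dx": 0, "dy": 7, "dz": 0, "spin": 0}
    - {"dx": 0, "dy": 3, "dz": 0, "spin": 0}
    - {"dx": 0, "dy": 0, "dz": 0, "spin": 0}
    - {"dx": 0, "dy": 0, "dz": 0, "spin": 0}

```text
time: 14.82
ee_pos: [0.6528, -0.126, 0.0726]
eef_rot: [-0.703, 0.703, 0.08, -0.08]
wrist_force: [0.5, -0.1, -2.5]
opening: 0.042
```

Run:
```python
from h import *
o=env.get_obs();print(o["ee_pos"],o["opening"],o["wrist_force"])
print(delta([.6516,-.1258,.042]))
```

```text
[ 0.65284377 -0.12604288  0.07260682] 0.04195994025460652 [ 0.4687386  -0.07984644 -2.48420595]
[-1.2 30.6  0.5]
```

Emit:
move_arm:
  targets:
    - {"dx": -1, "dy": 8, "dz": 0.5, "spin": 0}
    - {"dx": 0, "dy": 9, "dz": 0, "spin": 0}
    - {"dx": 0, "dy": 7, "dz": 0, "spin": 0}
    - {"dx": 0, "dy": 4, "dz": 0, "spin": 0}
    - {"dx": 0, "dy": 2, "dz": 0, "spin": 0}
    - {"dx": 0, "dy": 1, "dz": 0, "spin": 0}
    - {"dx": 0, "dy": 0, "dz": 0, "spin": 0}
    - {"dx": 0, "dy": 0, "dz": 0, "spin": 0}
    - {"dx": 0, "dy": 0, "dz": 0, "spin": 0}
    - {"dx": 0, "dy": 0, "dz": 0, "spin": 0}

```text
time: 15.65
ee_pos: [0.652, -0.1259, 0.0421]
eef_rot: [-0.702, 0.703, 0.08, -0.08]
wrist_force: [0.3, -0.3, -2.1]
opening: 0.0419
```

Emit:
move_arm:
  targets:
    - {"dx": 0, "dy": 0, "dz": 0, "spin": 0}
    - {"dx": 0, "dy": 0, "dz": 0, "spin": 0}
    - {"dx": 0, "dy": 0, "dz": 0, "spin": 0}
    - {"dx": 0, "dy": 0, "dz": 0, "spin": 0}
    - {"dx": 0, "dy": 0, "dz": 0, "spin": 0}
    - {"dx": 0, "dy": 0, "dz": 0, "spin": 0}
    - {"dx": 0, "dy": 0, "dz": 0, "spin": 0}
    - {"dx": 0, "dy": 0, "dz": 0, "spin": 0}
    - {"dx": 0, "dy": 0, "dz": 0, "spin": 0}
    - {"dx": 0, "dy": 0, "dz": 0, "spin": 0}
  claw: 78

```text
time: 16.48
ee_pos: [0.6516, -0.1258, 0.0417]
eef_rot: [0.703, -0.703, -0.08, 0.08]
wrist_force: [0.8, -0.7, 0.7]
opening: 0.0778
```

Emit:
move_arm:
  targets:
    - {"dx": 0, "dy": -10, "dz": 0, "spin": 0}
    - {"dx": 0, "dy": -20, "dz": 0, "spin": 0}
    - {"dx": 0, "dy": -25, "dz": 0, "spin": 0}
    - {"dx": 0, "dy": -25, "dz": 0, "spin": 0}
    - {"dx": 0, "dy": -20, "dz": 0, "spin": 0}
    - {"dx": 0, "dy": -15, "dz": 0, "spin": 0}
    - {"dx": 0, "dy": -4, "dz": 0, "spin": 0}
    - {"dx": 0, "dy": 0, "dz": 0, "spin": 0}
    - {"dx": 0, "dy": 0, "dz": 0, "spin": 0}
    - {"dx": 0, "dy": 0, "dz": 0, "spin": 0}

```text
time: 17.32
ee_pos: [0.6506, -0.1254, 0.1586]
eef_rot: [0.703, -0.702, -0.079, 0.081]
wrist_force: [-0.5, 0.3, 0.1]
opening: 0.0778
```

Run:
```python
from h import *
o=env.get_obs();print(o["ee_pos"],o["opening"],o["wrist_force"])
d=cam("wrist");circ(d,283,205,28,.085)
print(delta([.457,-.087,.16]))
```

```text
[ 0.65057273 -0.12538167  0.15863409] 0.07779887936331613 [-0.53501011  0.34058418  0.08649036]
286.0 211.0 27.3 [ 0.6512 -0.1254]
[-180.    -0.7   80.9]
```

XL is on its pad: the rim casts to (0.651,-0.125). Next is M.

Emit:
move_arm:
  targets:
    - {"dx": -12, "dy": 0, "dz": 5, "spin": 0}
    - {"dx": -28, "dy": 0, "dz": 13, "spin": 0}
    - {"dx": -32, "dy": 0, "dz": 14, "spin": 0}
    - {"dx": -32, "dy": 0, "dz": 14, "spin": 0}
    - {"dx": -32, "dy": 0, "dz": 14, "spin": 0}
    - {"dx": -24, "dy": 0, "dz": 11, "spin": 0}
    - {"dx": -14, "dy": 0, "dz": 7, "spin": 0}
    - {"dx": -6, "dy": 0, "dz": 3, "spin": 0}
    - {"dx": 0, "dy": 0, "dz": 0, "spin": 0}
    - {"dx": 0, "dy": 0, "dz": 0, "spin": 0}
  claw: 66

```text
time: 18.2
ee_pos: [0.4585, -0.0875, 0.1606]
eef_rot: [-0.703, 0.703, 0.08, -0.08]
wrist_force: [0.5, -1.1, 0.4]
opening: 0.066
```

Run:
```python
from h import *
o=env.get_obs();print(o["ee_pos"],o["opening"],o["wrist_force"])
d=cam("wrist");cv2.imwrite("pics/w5.png",d["image"][...,::-1])
circ(d,280,190,16,.044)
```

```text
[ 0.45846566 -0.08748089  0.16057362] 0.06601697420540123 [ 0.54956419 -1.11479188  0.41176578]
283.0 197.0 15.7 [ 0.4572 -0.0882]
312.0 174.0 15.2 [ 0.4763 -0.0636]
271.0 154.0 13.5 [ 0.4394 -0.0551]
257.0 212.0 14.2 [ 0.4384 -0.1062]
```

View pics/w5.png

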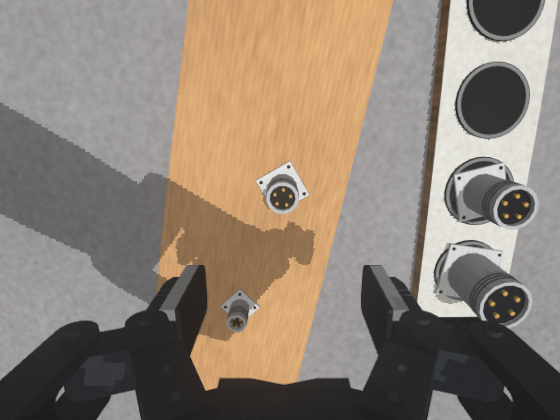

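L and XL stand on their pads. M's rim is at (283,196), which casts to (0.457,-0.088).

Emit:
move_arm:
  targets:
    - {"dx": -1.5, "dy": 16, "dz": 0, "spin": 0}
    - {"dx": 0, "dy": 25, "dz": 0, "spin": 0}
    - {"dx": 0, "dy": 25, "dz": 0, "spin": 0}
    - {"dx": 0, "dy": 25, "dz": 0, "spin": 0}
    - {"dx": 0, "dy": 25, "dz": 0, "spin": 0}
    - {"dx": 0, "dy": 18, "dz": 0, "spin": 0}
    - {"dx": 0, "dy": 10, "dz": 0, "spin": 0}
    - {"dx": 0, "dy": 5, "dz": 0, "spin": 0}
    - {"dx": 0, "dy": 0, "dz": 0, "spin": 0}
    - {"dx": 0, "dy": 0, "dz": 0, "spin": 0}

```text
time: 19.08
ee_pos: [0.4576, -0.0881, 0.0124]
eef_rot: [-0.702, 0.703, 0.08, -0.08]
wrist_force: [0.2, -0.1, 0.1]
opening: 0.0656
```

Emit:
move_arm:
  targets:
    - {"dx": 0, "dy": 0, "dz": 0, "spin": 0}
    - {"dx": 0, "dy": 0, "dz": 0, "spin": 0}
    - {"dx": 0, "dy": 0, "dz": 0, "spin": 0}
    - {"dx": 0, "dy": 0, "dz": 0, "spin": 0}
    - {"dx": 0, "dy": 0, "dz": 0, "spin": 0}
    - {"dx": 0, "dy": 0, "dz": 0, "spin": 0}
    - {"dx": 0, "dy": 0, "dz": 0, "spin": 0}
    - {"dx": 0, "dy": 0, "dz": 0, "spin": 0}
    - {"dx": 0, "dy": 0, "dz": 0, "spin": 0}
    - {"dx": 0, "dy": 0, "dz": 0, "spin": 0}
  claw: 18
  newtons: 35

```text
time: 19.92
ee_pos: [0.4566, -0.0876, 0.0117]
eef_rot: [0.703, -0.703, -0.08, 0.08]
wrist_force: [-0.6, 0.3, 0.2]
opening: 0.0181
```

Emit:
move_arm:
  targets:
    - {"dx": 0, "dy": -4, "dz": 0, "spin": 0}
    - {"dx": 0, "dy": -10, "dz": 0, "spin": 0}
    - {"dx": 0, "dy": -15, "dz": 0, "spin": 0}
    - {"dx": 0, "dy": -20, "dz": 0, "spin": 0}
    - {"dx": 0, "dy": -20, "dz": 0, "spin": 0}
    - {"dx": 0, "dy": -20, "dz": 0, "spin": 0}
    - {"dx": 0, "dy": -10, "dz": 0, "spin": 0}
    - {"dx": 0, "dy": -5, "dz": 0, "spin": 0}
    - {"dx": 0, "dy": 0, "dz": 0, "spin": 0}
    - {"dx": 0, "dy": 0, "dz": 0, "spin": 0}

```text
time: 20.75
ee_pos: [0.4562, -0.0874, 0.1151]
eef_rot: [0.703, -0.702, -0.08, 0.08]
wrist_force: [-0.1, 1.0, -0.2]
opening: 0.0178
```

Run:
```python
from h import *
o=env.get_obs();print(o["ee_pos"],o["opening"],o["wrist_force"])
d=cam("wrist")
circ(d,284,265,26,o["ee_pos"][2]+.044-.012)
print(delta([.6155,.030,.115]))
```

```text
[ 0.45616443 -0.08743544  0.1151459 ] 0.01783455416654392 [-0.05972945  1.03076392 -0.22077867]
280.0 274.0 21.5 [ 0.4536 -0.087 ]
[182.   -0.6  78.4]
```

Run:
```python
from h import *
d=cam("wrist");cv2.imwrite("pics/w6.png",d["image"][...,::-1])
```

```text
(no output)
```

View pics/w6.png

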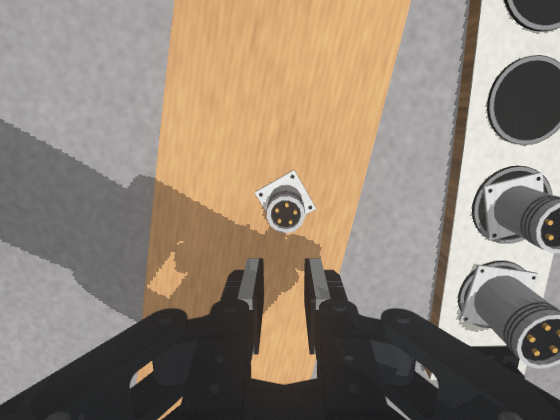

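Run:
```python
from h import *
o=env.get_obs();d=cam("wrist")
circ(d,286,212,18,.044)
T=d["E"];K=lambda p:(lambda q:(d["cx"]+d["fx"]*q[0]/-q[2],d["cy"]-d["fy"]*q[1]/-q[2]))((np.linalg.inv(T)@np.r_[p,1])[:3])
r=rot(o)
for dy in(0,-.019):print(K(o["ee_pos"]+r@[0,dy,0]))
for c in [(286,213)]:print(cast(d,c,.044)); 
# flange corners
print(cast(d,(286,196),.004))
```

```text
285.0 214.0 18.3 [ 0.456  -0.0887]
(np.float64(285.221258517438), np.float64(248.88036166213652))
(np.float64(285.36736074272915), np.float64(263.8766618259949))
[ 0.45651928 -0.08782685]
[ 0.45600373 -0.08495666]
```

M is still standing on the bench at (286,212), unmoved: the fingers closed to 18 mm without holding it. I'll descend again, slightly lower, and look before lifting.

Emit:
move_arm:
  targets:
    - {"dx": 0, "dy": 0, "dz": 0, "spin": 0}
    - {"dx": 0, "dy": 0, "dz": 0, "spin": 0}
    - {"dx": 0, "dy": 0, "dz": 0, "spin": 0}
    - {"dx": 0, "dy": 0, "dz": 0, "spin": 0}
    - {"dx": 0, "dy": 0, "dz": 0, "spin": 0}
    - {"dx": 0, "dy": 0, "dz": 0, "spin": 0}
    - {"dx": 0, "dy": 0, "dz": 0, "spin": 0}
    - {"dx": 0, "dy": 0, "dz": 0, "spin": 0}
    - {"dx": 0, "dy": 10, "dz": 0, "spin": 0}
    - {"dx": 0, "dy": 10, "dz": 0, "spin": 0}
  claw: 60

```text
time: 21.73
ee_pos: [0.4571, -0.0878, 0.0955]
eef_rot: [-0.702, 0.703, 0.081, -0.08]
wrist_force: [-0.1, 0.3, 0.3]
opening: 0.0601
```

Emit:
move_arm:
  targets:
    - {"dx": 0, "dy": 15, "dz": 0, "spin": 0}
    - {"dx": 0, "dy": 20, "dz": 0, "spin": 0}
    - {"dx": 0, "dy": 20, "dz": 0, "spin": 0}
    - {"dx": 0, "dy": 15, "dz": 0, "spin": 0}
    - {"dx": 0, "dy": 10, "dz": 0, "spin": 0}
    - {"dx": 0, "dy": 6, "dz": 0, "spin": 0}
    - {"dx": 0, "dy": 0, "dz": 0, "spin": 0}
    - {"dx": 0, "dy": 0, "dz": 0, "spin": 0}
    - {"dx": 0, "dy": 0, "dz": 0, "spin": 0}
    - {"dx": 0, "dy": 0, "dz": 0, "spin": 0}

```text
time: 22.57
ee_pos: [0.4575, -0.088, 0.0107]
eef_rot: [-0.702, 0.703, 0.081, -0.079]
wrist_force: [0.0, -0.4, -0.4]
opening: 0.06
```

Run:
```python
from h import *
o=env.get_obs();print(o["ee_pos"],o["opening"],o["wrist_force"])
d=cam("wrist");s=cam("scene")
a=d["image"][150:400,120:440]; 
T=np.linalg.inv(s["E"]);q=T@np.r_[.456,-.088,.02,1];u=int(s["cx"]+s["fx"]*q[0]/-q[2]);v=int(s["cy"]-s["fy"]*q[1]/-q[2]);print(u,v)
b=cv2.resize(s["image"][v-35:v+28,u-40:u+40],(320,250),interpolation=cv2.INTER_CUBIC)
cv2.imwrite("pics/w7.png",np.hstack([a,b])[...,::-1])
```

```text
[ 0.45746874 -0.08802253  0.01066004] 0.06000949108992981 [ 0.04715891 -0.44632341 -0.39181077]
199 246
```

View pics/w7.png

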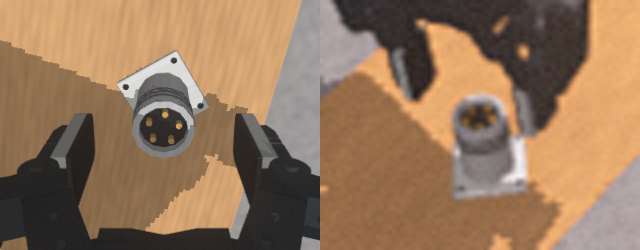

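Run:
```python
from h import *
d=cam("wrist");T=np.linalg.inv(d["hand_eye"])
K=lambda p:np.round([d["cx"]+d["fx"]*(q:=T@np.r_[p,1])[0]/-q[2]-120,d["cy"]-d["fy"]*q[1]/-q[2]-150])
for x in(-.03,.03):
  for y in (0,-.01,-.02,-.03,-.04): print(x,y,K([x,y,.011]),K([x,y,-.011]))
```

```text
-0.03 0 [108.  79.] [110. 118.]
-0.03 -0.01 [105.  86.] [107. 126.]
-0.03 -0.02 [102.  93.] [104. 135.]
-0.03 -0.03 [ 98. 102.] [100. 146.]
-0.03 -0.04 [ 94. 111.] [ 97. 157.]
0.03 0 [222.  79.] [220. 118.]
0.03 -0.01 [226.  86.] [223. 126.]
0.03 -0.02 [229.  93.] [227. 135.]
0.03 -0.03 [233. 102.] [230. 146.]
0.03 -0.04 [237. 111.] [234. 157.]
```

The wrist crop shows the fingertip edges around 40 mm further back than the stated TCP, and the scene crop also puts the tips at M's rim height. That means L and XL were only held near their tops, and M was missed entirely. I'll go 20 mm lower while watching the force.

Emit:
move_arm:
  targets:
    - {"dx": -0.5, "dy": 3, "dz": 0, "spin": 0}
    - {"dx": 0, "dy": 3, "dz": 0, "spin": 0}
    - {"dx": 0, "dy": 3, "dz": 0, "spin": 0}
    - {"dx": 0, "dy": 3, "dz": 0, "spin": 0}
    - {"dx": 0, "dy": 3, "dz": 0, "spin": 0}
    - {"dx": 0, "dy": 3, "dz": 0, "spin": 0}
    - {"dx": 0, "dy": 2, "dz": 0, "spin": 0}
    - {"dx": 0, "dy": 0, "dz": 0, "spin": 0}
    - {"dx": 0, "dy": 0, "dz": 0, "spin": 0}
    - {"dx": 0, "dy": 0, "dz": 0, "spin": 0}

```text
time: 23.55
ee_pos: [0.4562, -0.0878, -0.0102]
eef_rot: [-0.703, 0.703, 0.08, -0.08]
wrist_force: [0.3, 0.0, 0.2]
opening: 0.0603
```

Emit:
move_arm:
  targets:
    - {"dx": 0, "dy": 0, "dz": 0, "spin": 0}
    - {"dx": 0, "dy": 0, "dz": 0, "spin": 0}
    - {"dx": 0, "dy": 0, "dz": 0, "spin": 0}
    - {"dx": 0, "dy": 0, "dz": 0, "spin": 0}
    - {"dx": 0, "dy": 0, "dz": 0, "spin": 0}
    - {"dx": 0, "dy": 0, "dz": 0, "spin": 0}
    - {"dx": 0, "dy": 0, "dz": 0, "spin": 0}
    - {"dx": 0, "dy": 0, "dz": 0, "spin": 0}
    - {"dx": 0, "dy": 0, "dz": 0, "spin": 0}
    - {"dx": 0, "dy": 0, "dz": 0, "spin": 0}
  claw: 18
  newtons: 35

```text
time: 24.38
ee_pos: [0.4564, -0.0879, -0.01]
eef_rot: [-0.702, 0.703, 0.08, -0.08]
wrist_force: [-0.7, 0.7, 5.6]
opening: 0.0268
```

M is gripped at 26.8 mm. Lift and carry.

Emit:
move_arm:
  targets:
    - {"dx": 0, "dy": -4, "dz": 0, "spin": 0}
    - {"dx": 0, "dy": -10, "dz": 0, "spin": 0}
    - {"dx": 0, "dy": -15, "dz": 0, "spin": 0}
    - {"dx": 0, "dy": -20, "dz": 0, "spin": 0}
    - {"dx": 0, "dy": -20, "dz": 0, "spin": 0}
    - {"dx": 0, "dy": -15, "dz": 0, "spin": 0}
    - {"dx": 0, "dy": -10, "dz": 0, "spin": 0}
    - {"dx": 0, "dy": -6, "dz": 0, "spin": 0}
    - {"dx": 0, "dy": 0, "dz": 0, "spin": 0}
    - {"dx": 0, "dy": 0, "dz": 0, "spin": 0}

```text
time: 25.22
ee_pos: [0.4558, -0.0876, 0.0893]
eef_rot: [0.703, -0.702, -0.08, 0.08]
wrist_force: [-0.0, 0.3, -1.7]
opening: 0.0266
```

Run:
```python
from h import *
o=env.get_obs();print(o["ee_pos"],o["opening"],o["wrist_force"])
d=cam("wrist")
circ(d,284,240,24,o["ee_pos"][2]+.054)
print(delta([.6155,.030,.09]))
```

```text
[ 0.45575556 -0.08760558  0.08931353] 0.02660494401750605 [-0.0453803   0.33467279 -1.65765272]
285.0 267.0 30.3 [ 0.4522 -0.0733]
[182.4  -1.4  78.4]
```

Emit:
move_arm:
  targets:
    - {"dx": 12, "dy": 0, "dz": 5, "spin": 0}
    - {"dx": 28, "dy": 0, "dz": 12, "spin": 0}
    - {"dx": 32, "dy": 0, "dz": 14, "spin": 0}
    - {"dx": 32, "dy": 0, "dz": 14, "spin": 0}
    - {"dx": 32, "dy": 0, "dz": 14, "spin": 0}
    - {"dx": 25, "dy": 0, "dz": 11, "spin": 0}
    - {"dx": 15, "dy": 0, "dz": 6, "spin": 0}
    - {"dx": 6, "dy": 0, "dz": 2, "spin": 0}
    - {"dx": 0, "dy": 0, "dz": 0, "spin": 0}
    - {"dx": 0, "dy": 0, "dz": 0, "spin": 0}

```text
time: 26.1
ee_pos: [0.6151, 0.0293, 0.0886]
eef_rot: [0.703, -0.702, -0.079, 0.081]
wrist_force: [0.3, -0.2, -0.5]
opening: 0.0263
```

Emit:
move_arm:
  targets:
    - {"dx": 0, "dy": 8, "dz": 0, "spin": 0}
    - {"dx": 0, "dy": 12, "dz": 0, "spin": 0}
    - {"dx": 0, "dy": 12, "dz": 0, "spin": 0}
    - {"dx": 0, "dy": 10, "dz": 0, "spin": 0}
    - {"dx": 0, "dy": 5, "dz": 0, "spin": 0}
    - {"dx": 0, "dy": 3, "dz": 0, "spin": 0}
    - {"dx": 0, "dy": 0, "dz": 0, "spin": 0}
    - {"dx": 0, "dy": 0, "dz": 0, "spin": 0}
    - {"dx": 0, "dy": 0, "dz": 0, "spin": 0}
    - {"dx": 0, "dy": 0, "dz": 0, "spin": 0}

```text
time: 26.93
ee_pos: [0.6165, 0.0291, 0.0404]
eef_rot: [-0.702, 0.703, 0.081, -0.08]
wrist_force: [-0.1, -0.3, 0.0]
opening: 0.0265
```

Run:
```python
from h import *
o=env.get_obs();print(o["ee_pos"],o["opening"],o["wrist_force"],delta([.6155,.03,.012]))
d=cam("wrist");cv2.imwrite("pics/w8.png",d["image"][...,::-1])
```

```text
[0.61650412 0.02912107 0.04044069] 0.02646451320598078 [-0.09768797 -0.34381416  0.00203522] [-0.8 28.4  1.1]
```

View pics/w8.png

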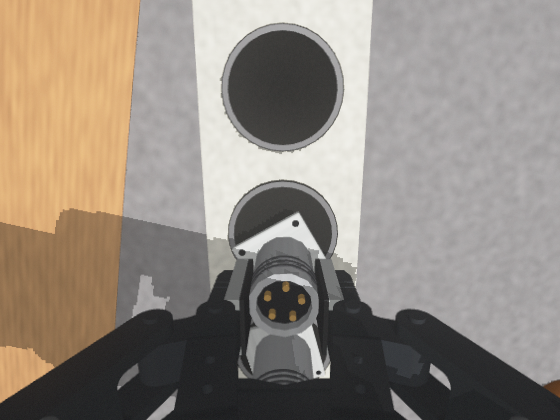

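M is held upright with its rim at (284,302), over its pad. Lower and release.

Emit:
move_arm:
  targets:
    - {"dx": -0.5, "dy": 8, "dz": 1, "spin": 0}
    - {"dx": 0, "dy": 8, "dz": 0, "spin": 0}
    - {"dx": 0, "dy": 6, "dz": 0, "spin": 0}
    - {"dx": 0, "dy": 3, "dz": 0, "spin": 0}
    - {"dx": 0, "dy": 2, "dz": 0, "spin": 0}
    - {"dx": 0, "dy": 1, "dz": 0, "spin": 0}
    - {"dx": 0, "dy": 0.5, "dz": 0, "spin": 0}
    - {"dx": 0, "dy": 0, "dz": 0, "spin": 0}
    - {"dx": 0, "dy": 0, "dz": 0, "spin": 0}
    - {"dx": 0, "dy": 0, "dz": 0, "spin": 0}

```text
time: 27.82
ee_pos: [0.6155, 0.03, 0.0115]
eef_rot: [-0.703, 0.703, 0.08, -0.08]
wrist_force: [0.9, -0.2, -0.7]
opening: 0.0265
```

Emit:
move_arm:
  targets:
    - {"dx": 0, "dy": 0, "dz": 0, "spin": 0}
    - {"dx": 0, "dy": 0, "dz": 0, "spin": 0}
    - {"dx": 0, "dy": 0, "dz": 0, "spin": 0}
    - {"dx": 0, "dy": 0, "dz": 0, "spin": 0}
    - {"dx": 0, "dy": 0, "dz": 0, "spin": 0}
    - {"dx": 0, "dy": 0, "dz": 0, "spin": 0}
    - {"dx": 0, "dy": 0, "dz": 0, "spin": 0}
    - {"dx": 0, "dy": 0, "dz": 0, "spin": 0}
    - {"dx": 0, "dy": 0, "dz": 0, "spin": 0}
    - {"dx": 0, "dy": 0, "dz": 0, "spin": 0}
  claw: 60

```text
time: 28.65
ee_pos: [0.6152, 0.0301, 0.0112]
eef_rot: [0.703, -0.703, -0.08, 0.08]
wrist_force: [0.0, 0.1, -0.4]
opening: 0.0601
```

Emit:
move_arm:
  targets:
    - {"dx": 0, "dy": -10, "dz": 0, "spin": 0}
    - {"dx": 0, "dy": -20, "dz": 0, "spin": 0}
    - {"dx": 0, "dy": -25, "dz": 0, "spin": 0}
    - {"dx": 0, "dy": -25, "dz": 0, "spin": 0}
    - {"dx": 0, "dy": -25, "dz": 0, "spin": 0}
    - {"dx": 0, "dy": -20, "dz": 0, "spin": 0}
    - {"dx": 0, "dy": -15, "dz": 0, "spin": 0}
    - {"dx": 0, "dy": -8, "dz": 0, "spin": 0}
    - {"dx": 0, "dy": 0, "dz": 0, "spin": 0}
    - {"dx": 0, "dy": 0, "dz": 0, "spin": 0}

```text
time: 29.48
ee_pos: [0.6151, 0.03, 0.1592]
eef_rot: [-0.703, 0.703, 0.08, -0.08]
wrist_force: [-0.6, 0.4, -0.9]
opening: 0.0602
```

Run:
```python
from h import *
o=env.get_obs();print(o["ee_pos"],o["opening"],o["wrist_force"])
d=cam("wrist");circ(d,283,205,18,.065)
print(delta([.442,-.219,.16]))
```

```text
[0.6151003 0.0300498 0.15922  ] 0.060216364054027055 [-0.58291873  0.38630359 -0.94982772]
284.0 204.0 17.9 [0.6146 0.0294]
274.0 180.0 20.5 [0.6028 0.0463]
[-224.1   -1.6 -204. ]
```

Emit:
move_arm:
  targets:
    - {"dx": -12, "dy": 0, "dz": -11, "spin": 0}
    - {"dx": -29, "dy": 0, "dz": -26, "spin": 0}
    - {"dx": -29, "dy": 0, "dz": -26, "spin": 0}
    - {"dx": -29, "dy": 0, "dz": -26, "spin": 0}
    - {"dx": -29, "dy": 0, "dz": -26, "spin": 0}
    - {"dx": -29, "dy": 0, "dz": -26, "spin": 0}
    - {"dx": -29, "dy": 0, "dz": -26, "spin": 0}
    - {"dx": -20, "dy": 0, "dz": -20, "spin": 0}
    - {"dx": -12, "dy": 0, "dz": -11, "spin": 0}
    - {"dx": -6, "dy": 0, "dz": -6, "spin": 0}

```text
time: 30.37
ee_pos: [0.4409, -0.2202, 0.1577]
eef_rot: [0.703, -0.702, -0.078, 0.08]
wrist_force: [0.3, 0.3, 0.6]
opening: 0.0601
```

Emit:
move_arm:
  targets:
    - {"dx": 0, "dy": 10, "dz": 0, "spin": 0}
    - {"dx": 0, "dy": 10, "dz": 0, "spin": 0}
    - {"dx": 0, "dy": 10, "dz": 0, "spin": 0}
    - {"dx": 0, "dy": 10, "dz": 0, "spin": 0}
    - {"dx": 0, "dy": 10, "dz": 0, "spin": 0}
    - {"dx": 0, "dy": 5, "dz": 0, "spin": 0}
    - {"dx": 0, "dy": 0, "dz": 0, "spin": 0}
    - {"dx": 0, "dy": 0, "dz": 0, "spin": 0}
    - {"dx": 0, "dy": 0, "dz": 0, "spin": 0}
    - {"dx": 0, "dy": 0, "dz": 0, "spin": 0}
  claw: 55

```text
time: 31.2
ee_pos: [0.4433, -0.2194, 0.1049]
eef_rot: [-0.702, 0.703, 0.08, -0.08]
wrist_force: [0.4, 0.3, -0.5]
opening: 0.0553
```

Run:
```python
from h import *
o=env.get_obs();print(o["ee_pos"],o["opening"],o["wrist_force"])
d=cam("wrist");cv2.imwrite("pics/w9.png",d["image"][...,::-1])
circ(d,284,210,14,.034)
```

```text
[ 0.44330264 -0.21943087  0.10488508] 0.05528896457601731 [ 0.42318338  0.2979737  -0.50243798]
280.0 217.0 12.9 [ 0.4409 -0.2243]
```

View pics/w9.png

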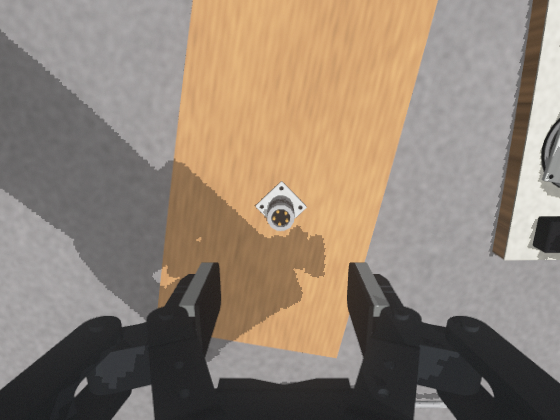

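S's rim is at (280,217) and its flange corners are at (282,181), (255,206) and (307,207). Correct sideways, descend and grip.

Emit:
move_arm:
  targets:
    - {"dx": -3.5, "dy": 10, "dz": -4, "spin": 0}
    - {"dx": 0, "dy": 20, "dz": 0, "spin": 0}
    - {"dx": 0, "dy": 20, "dz": 0, "spin": 0}
    - {"dx": 0, "dy": 20, "dz": 0, "spin": 0}
    - {"dx": 0, "dy": 18, "dz": 0, "spin": 0}
    - {"dx": 0, "dy": 15, "dz": 0, "spin": 0}
    - {"dx": 0, "dy": 10, "dz": 0, "spin": 0}
    - {"dx": 0, "dy": 6, "dz": 0, "spin": 0}
    - {"dx": 0, "dy": 4, "dz": 0, "spin": 0}
    - {"dx": 0, "dy": 0, "dz": 0, "spin": 0}

```text
time: 32.08
ee_pos: [0.4401, -0.2238, -0.0192]
eef_rot: [0.703, -0.702, -0.08, 0.08]
wrist_force: [0.9, 0.4, 0.2]
opening: 0.0548
```

Emit:
move_arm:
  targets:
    - {"dx": 0, "dy": 0, "dz": 0, "spin": 0}
    - {"dx": 0, "dy": 0, "dz": 0, "spin": 0}
    - {"dx": 0, "dy": 0, "dz": 0, "spin": 0}
    - {"dx": 0, "dy": 0, "dz": 0, "spin": 0}
    - {"dx": 0, "dy": 0, "dz": 0, "spin": 0}
    - {"dx": 0, "dy": 0, "dz": 0, "spin": 0}
    - {"dx": 0, "dy": 0, "dz": 0, "spin": 0}
    - {"dx": 0, "dy": 0, "dz": 0, "spin": 0}
    - {"dx": 0, "dy": 0, "dz": 0, "spin": 0}
    - {"dx": 0, "dy": 0, "dz": 0, "spin": 0}
  claw: 10
  newtons: 30

```text
time: 32.92
ee_pos: [0.441, -0.2243, -0.0179]
eef_rot: [-0.702, 0.703, 0.08, -0.08]
wrist_force: [-0.8, -0.2, 6.7]
opening: 0.0187
```

Emit:
move_arm:
  targets:
    - {"dx": 0, "dy": -4, "dz": 0, "spin": 0}
    - {"dx": 0, "dy": -10, "dz": 0, "spin": 0}
    - {"dx": 0, "dy": -15, "dz": 0, "spin": 0}
    - {"dx": 0, "dy": -20, "dz": 0, "spin": 0}
    - {"dx": 0, "dy": -20, "dz": 0, "spin": 0}
    - {"dx": 0, "dy": -20, "dz": 0, "spin": 0}
    - {"dx": 0, "dy": -15, "dz": 0, "spin": 0}
    - {"dx": 0, "dy": -10, "dz": 0, "spin": 0}
    - {"dx": 0, "dy": -6, "dz": 0, "spin": 0}
    - {"dx": 0, "dy": 0, "dz": 0, "spin": 0}

```text
time: 33.75
ee_pos: [0.4409, -0.2242, 0.1025]
eef_rot: [-0.702, 0.703, 0.081, -0.079]
wrist_force: [-0.9, 0.1, 0.2]
opening: 0.0187
```

Run:
```python
from h import *
o=env.get_obs();print(o["ee_pos"],o["opening"],o["wrist_force"]);print(delta([.5977,.1075,.1]))
```

```text
[ 0.44086627 -0.22420847  0.10247253] 0.018694126376880314 [-0.85264025  0.0764123   0.17913001]
[227.4   2.3 287.9]
```

Emit:
move_arm:
  targets:
    - {"dx": 12, "dy": 0, "dz": 15, "spin": 0}
    - {"dx": 25, "dy": 0, "dz": 32, "spin": 0}
    - {"dx": 25, "dy": 0, "dz": 32, "spin": 0}
    - {"dx": 25, "dy": 0, "dz": 32, "spin": 0}
    - {"dx": 25, "dy": 0, "dz": 32, "spin": 0}
    - {"dx": 25, "dy": 0, "dz": 32, "spin": 0}
    - {"dx": 25, "dy": 0, "dz": 32, "spin": 0}
    - {"dx": 25, "dy": 0, "dz": 32, "spin": 0}
    - {"dx": 23, "dy": 0, "dz": 28, "spin": 0}
    - {"dx": 12, "dy": 0, "dz": 15, "spin": 0}

```text
time: 34.58
ee_pos: [0.5933, 0.1045, 0.0997]
eef_rot: [0.703, -0.702, -0.08, 0.082]
wrist_force: [-0.2, -1.6, 0.5]
opening: 0.0187
```

Emit:
move_arm:
  targets:
    - {"dx": 5, "dy": 0, "dz": 6, "spin": 0}
    - {"dx": 0, "dy": 0, "dz": 0, "spin": 0}
    - {"dx": 0, "dy": 10, "dz": 0, "spin": 0}
    - {"dx": 0, "dy": 18, "dz": 0, "spin": 0}
    - {"dx": 0, "dy": 18, "dz": 0, "spin": 0}
    - {"dx": 0, "dy": 15, "dz": 0, "spin": 0}
    - {"dx": 0, "dy": 8, "dz": 0, "spin": 0}
    - {"dx": 0, "dy": 3, "dz": 0, "spin": 0}
    - {"dx": 0, "dy": 0, "dz": 0, "spin": 0}
    - {"dx": 0, "dy": 0, "dz": 0, "spin": 0}

```text
time: 35.42
ee_pos: [0.5971, 0.1073, 0.0297]
eef_rot: [-0.703, 0.703, 0.08, -0.079]
wrist_force: [0.7, 0.4, 0.2]
opening: 0.0189
```

Run:
```python
from h import *
o=env.get_obs();print(o["ee_pos"],o["opening"],o["wrist_force"]);print(delta([.5977,.1075,.0035]))
d=cam("wrist");cv2.imwrite("pics/w10.png",d["image"][...,::-1])
```

```text
[0.59709912 0.10726752 0.02972182] 0.01888695881250123 [0.72183437 0.38289476 0.24006426]
[ 0.6 26.2  0.1]
```

View pics/w10.png

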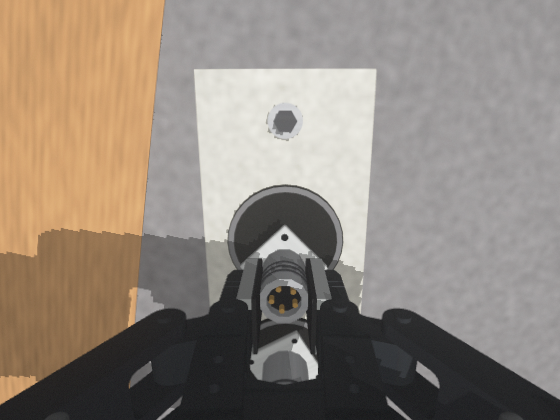

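S is held upright with its rim at (284,299), over the end pad; the bolt head is at (285,121). Lower, release and retreat.

Emit:
move_arm:
  targets:
    - {"dx": 0.5, "dy": 8, "dz": 0, "spin": 0}
    - {"dx": 0, "dy": 7, "dz": 0, "spin": 0}
    - {"dx": 0, "dy": 5, "dz": 0, "spin": 0}
    - {"dx": 0, "dy": 3, "dz": 0, "spin": 0}
    - {"dx": 0, "dy": 2, "dz": 0, "spin": 0}
    - {"dx": 0, "dy": 1, "dz": 0, "spin": 0}
    - {"dx": 0, "dy": 0, "dz": 0, "spin": 0}
    - {"dx": 0, "dy": 0, "dz": 0, "spin": 0}
    - {"dx": 0, "dy": 0, "dz": 0, "spin": 0}
    - {"dx": 0, "dy": 0, "dz": 0, "spin": 0}

```text
time: 36.3
ee_pos: [0.5973, 0.108, 0.0033]
eef_rot: [-0.703, 0.703, 0.08, -0.08]
wrist_force: [0.7, -0.2, 0.3]
opening: 0.0186
```

Emit:
move_arm:
  targets:
    - {"dx": 0, "dy": 0, "dz": 0, "spin": 0}
    - {"dx": 0, "dy": 0, "dz": 0, "spin": 0}
    - {"dx": 0, "dy": 0, "dz": 0, "spin": 0}
    - {"dx": 0, "dy": 0, "dz": 0, "spin": 0}
    - {"dx": 0, "dy": 0, "dz": 0, "spin": 0}
    - {"dx": 0, "dy": 0, "dz": 0, "spin": 0}
    - {"dx": 0, "dy": 0, "dz": 0, "spin": 0}
    - {"dx": 0, "dy": 0, "dz": 0, "spin": 0}
    - {"dx": 0, "dy": 0, "dz": 0, "spin": 0}
    - {"dx": 0, "dy": 0, "dz": 0, "spin": 0}
  claw: 55

```text
time: 37.13
ee_pos: [0.5972, 0.108, 0.0032]
eef_rot: [-0.703, 0.703, 0.08, -0.08]
wrist_force: [-0.1, -0.2, 0.5]
opening: 0.0547
```

Emit:
move_arm:
  targets:
    - {"dx": 0, "dy": -10, "dz": 0, "spin": 0}
    - {"dx": 0, "dy": -20, "dz": 0, "spin": 0}
    - {"dx": 0, "dy": -25, "dz": 0, "spin": 0}
    - {"dx": 0, "dy": -25, "dz": 0, "spin": 0}
    - {"dx": 0, "dy": -25, "dz": 0, "spin": 0}
    - {"dx": 0, "dy": -25, "dz": 0, "spin": 0}
    - {"dx": 0, "dy": -25, "dz": 0, "spin": 0}
    - {"dx": 0, "dy": -20, "dz": 0, "spin": 0}
    - {"dx": 0, "dy": -10, "dz": 0, "spin": 0}
    - {"dx": 0, "dy": -5, "dz": 0, "spin": 0}

```text
time: 37.97
ee_pos: [0.5982, 0.108, 0.1959]
eef_rot: [-0.702, 0.703, 0.081, -0.079]
wrist_force: [-0.1, 0.8, -0.4]
opening: 0.055
```

Emit:
move_arm:
  targets:
    - {"dx": -20, "dy": 0, "dz": 10, "spin": 0}
    - {"dx": -25, "dy": 0, "dz": 30, "spin": 0}
    - {"dx": -25, "dy": 0, "dz": 30, "spin": 0}
    - {"dx": -25, "dy": 0, "dz": 30, "spin": 0}
    - {"dx": -25, "dy": 0, "dz": 30, "spin": 0}
    - {"dx": -25, "dy": 0, "dz": 30, "spin": 0}
    - {"dx": -25, "dy": 0, "dz": 30, "spin": 0}
    - {"dx": -15, "dy": 0, "dz": 20, "spin": 0}
    - {"dx": 0, "dy": 0, "dz": 0, "spin": 0}
    - {"dx": 0, "dy": 0, "dz": 0, "spin": 0}

```text
time: 38.8
ee_pos: [0.3683, 0.2714, 0.1922]
eef_rot: [-0.702, 0.703, 0.08, -0.081]
wrist_force: [0.4, -0.1, 0.5]
opening: 0.055
```

Run:
```python
from h import *
o=env.get_obs();print(o["ee_pos"],o["opening"],o["wrist_force"])
d=cam("top");s=cam("scene")
a=cv2.resize(d["image"][120:220,140:430],None,fx=2.7,fy=2.7,interpolation=cv2.INTER_CUBIC)
b=s["image"][130:370,180:420]
b=cv2.resize(b,None,fx=1.35,fy=1.35,interpolation=cv2.INTER_CUBIC)
im=np.zeros((600,790,3),np.uint8);im[:a.shape[0],:a.shape[1]]=a[:,:790];im[272:272+b.shape[0],:b.shape[1]]=b
cv2.imwrite("pics/f.png",im[...,::-1])
```

```text
[0.36829663 0.27137283 0.1922079 ] 0.05498623835706605 [ 0.36314695 -0.09947461  0.52895485]
```

View pics/f.png

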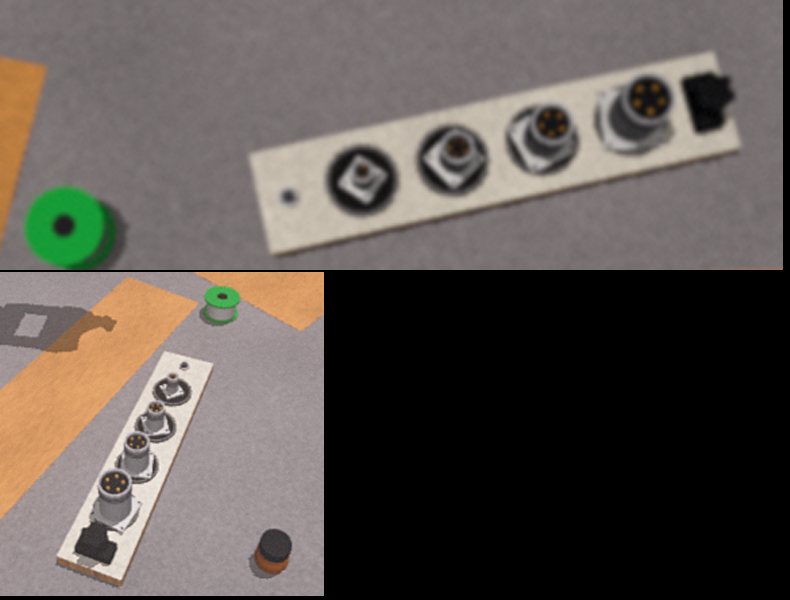

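Run:
```python
from h import *
d=cam("top");p=np.array([[.5977,.1075],[.6155,.030],[.6337,-.0481],[.6516,-.1258]])
for (x,y),z,q in zip([(363,173),(457,147),(550,123),(648,97)],[.055,.065,.075,.085],p): print((cast(d,(x/2.7+140,y/2.7+120),z)-q)*1000)
print(job.job_done())
```

```text
[-2.05020937 -2.80111124]
[-0.09716553 -2.34616913]
[-0.39348247  0.49890651]
[ 1.26168288 -0.59793502]
the job is handed in; nothing more can be done
None
```

All four connector shells are standing flange down on their pads, and I handed the job in at about 39 s of the 109 s allowed. Going away from the clamp, the order is XL, L, M, S.

- **Last check:** the final top view puts each shell within about 3.5 mm of its pad centre. The limit is 12 mm. In the last top and scene views all four look upright, and the reel looks where it was. I judged uprightness and the reel by eye and did not measure them. The gripper was open and clear of everything.
- **What went wrong:** the first grip on M closed on nothing and left it standing. The fingertips turned out to sit about 40 mm further back than the stated tool point. I repeated that grip 22 mm lower and used the same correction for S; both held.
- **Effect on XL and L:** they had already been placed by then, held only near their tops, but the final view shows both centred.

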